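Blank the colorimeter on its green filter

ROBOT

A 7-joint arm with a two-finger parallel gripper is mounted at the origin on the work surface. World frame = base frame: x ahead of the robot, y to its left, z up, the work surface at z = 0. Lengths are in m, angles in rad, forces in N, time in s.
With the tool pointing down it reaches from about 0.4 to 0.85 m from the base axis. Payload 10.4 kg.
Tool frame: the origin (TCP) lies midway between the tips of the shut fingers; the grasp point (between the pads) lies 19 mm behind it (r.tcp_to_grasp is the z of the grasp point in the tool frame, in m); z points along the fingers, x is the direction in which the jaws open and shut, and the axes are right-handed (so a half turn about z gives the same grasp; the last joint's range is limited). The gripper opens to 87 mm and grips with 3 to 60 N. Pads are 19 mm wide; open, the fingers measure 117 mm over their backs; the gripper's body (75 mm by 190 mm) begins 51 mm behind the grasp point.
Start: joints at [1.158, 0.332, -0.065, 1.46, 0.022, 1.35, -0.088], TCP at [0.238, -0.578, 0.223] pointing down, gripper open.
Joint ranges: [-2.6, 2.6], [-0.5, 2.12], [-1.47, 1.34], [0.16, 2.42], [-1.27, 4.41], [0.06, 2.06], [-2.6, 2.6]. Speed limits (rad/s): [2.22, 2.22, 2.79, 2.79, 3.14, 3.14, 3.14].

INTERFACE

Orientations are given as a unit quaternion [x, y, z, w].
In Python, from bench import r, camera, close_job gives the robot as it stands. The module is installed in compiled form; this text tells all that it offers.
- The arm moves only by the shell command python3 -m crank 'ROWS' [FORCE]. ROWS is JSON, a list of rows, each an object of numbers: "x", "y", "z": the shift along the tool's x, y, z scaled (see below); "ax", "ay", "az": the turn, a rotation vector about the tool's x, y, z scaled (see below); "claw": the closure, from -1 (fully open) to 1 (shut), so that 0 is half open. A call has exactly 5 rows; each row is the pose to reach, as a shift and turn from the pose commanded when the call began, along the tool's axes at that moment; what a row does not reach only later rows make up. The controller multiplies each number of a shift by 1 m and each number of a turn by 2 rad. A row lasts 1/12 s, in which the tool goes at most 41.7 mm and 7.16 degrees, less where a joint would pass 70% of its speed; a pose out of reach is approached as far as the arm can. A call with a number of a shift or a turn outside -1 to 1 is refused whole. A call with a gripper value outside its range is refused whole. The fingers move at their own pace and stop on an object; FORCE is the grip in N (left out, the last holds). Time passes only in rows, so rows that repeat a pose let the fingers close, or fill a call up. It gives the time, the measured TCP pose, the force and the opening at its end, in the units of the state.
- r.read_state(): the state, without advancing time (a new reading comes with each control period).
- camera(name): name is "scene" or "top" or "wrist"; returns a dict with "color" (420x560x3 uint8, blue, green, red), "fx", "fy", "cx", "cy" (pixels), "eye" and "orientation" of the camera in the world. Camera axes: x right, y down, z forward; pixel columns grow to the right and rows downward; lengths in m; the calibration is good to about 2 mm. A picture is of the moment at which its call begins. There is no depth.
- close_job(): hands the job in, once; it reports no verdict.
The state is a dict: "time": time; "joint_positions": joint angles; "joint_vel": joint speeds; "joint_torque": joint torques, N m; "ee_pos": TCP position; "eef_rot": TCP orientation; "ft_force": force on the tool from outside, world axes, zero at the start; "torque": the same for the moment, N m; "width": finger opening in m.
Only numpy, scipy, OpenCV 4.12 (cv2) and the standard library are available. Lean on these libraries where they do the work, as an engineer would, in place of code of your own. Each camera call takes 0.05 s, during which the arm holds its last target. There are 200 camera calls.

TASK

Get the colorimeter ready for the dye samples: turn its filter selector, the shorter way round, until the white pointer clicks in at the green dot, and shut the sample lid fully. Then press the yellow key in gently to take the blank reading and let go, leaving the selector on green and the lid shut. Leave the bottles and the roll of tape around it where they stand.

Things in the scene. Friction and masses are not known exactly. Their poses are not given: they have to be found in the camera images.
- colorimeter: Bench colorimeter, fixed, light grey with blue cheeks, 292 mm wide (y), 223 mm deep (x). Origin: centre of its underside; x to its back, y to its left, z up. Front edge 45 mm high at x = -110; from there the dark panel slopes up at 18 deg to a flat top, 90 mm high, x = +30 to +110. Panel normal (-0.309, 0, 0.951), uphill (0.951, 0, 0.309). Selector left, yellow key right on the panel
- selector (a joint): Filter selector, rad. Turns endlessly both ways about the panel normal. 0 (or any whole turn) = pointer at green; grows counter-clockwise seen facing the panel. Seven firm click-stops 2 pi / 7 apart, one per dot; passing to the next takes up to 0.17 N m; let go between two, it snaps into the nearer. Starts in a stop: orange (1.795), red (2.693), violet (3.590) or blue (4.488)
- selector_grip (a point): On the selector's axis, half-way up its grip bar, 27 mm out from the panel; turns with it. x along the bar to its pointer end (white line), z out of the panel. Black bar 60 mm long (x), 15 mm thick (y), flat-sided, 36 mm high (18 mm either way of this point), on a round black skirt 66 mm across whose top is 17 mm below this point. Nothing else within 60 mm rises over 3 mm off the panel
- pointer_tip (a point): Pointer end of the selector's bar, 30 mm from the axis, half-way up the bar; turns with it
- green_dot (a point): Centre of the green dot (16 mm across, flat on the panel), straight uphill of the selector's axis. Seven such dots lie around the axis at 51 mm radius, 51.4 deg apart: green, then counter-clockwise yellow, orange, red, violet, blue, cyan
- lid (a joint): Opening of the sample lid, rad: 0 = shut, 1.57 = upright, grows as it opens backwards; stop at 1.95. A stiff hinge keeps it wherever it is left; about 1 N at the free edge moves it. Starts open, 1.35 to 1.8. At 1.57 its outer (upper) face looks to the colorimeter's back
- lid_hinge (a point): Middle of the lid's hinge axis, at the back of the colorimeter's flat top, 9 mm above that top; the axis lies along the colorimeter's y. The lid is a dark slab 14 mm thick (7 mm either side of the axis plane), 94 mm wide, reaching 80 mm from the axis, with a 40 mm wide blue lip at its middle reaching 87 mm
- lid_edge (a point): Middle of the blue lip at the lid's free edge, 87 mm from the hinge axis; moves with the lid
- blank_key (a joint): Travel of the yellow key, m: 0 = out, 0.005 = fully in. It springs out again; 1.5 N starts it moving, 5 N brings it fully in, then it is a hard stop
- blank_key_top (a point): Centre of the yellow key's top face, 26 mm across, standing 17 mm out from the panel in a round black collar (42 mm across, 8 mm high). z points out of the panel; the key goes in along -z
- dye_amber_mid (a point): Bystander: small amber dropper bottle, 32 mm across, 85 mm high; point on its axis 30 mm above its foot
- dye_pink_mid (a point): Bystander: small pink dropper bottle, 32 mm across, 85 mm high; point on its axis 30 mm above its foot
- resin_bottle_mid (a point): Bystander: black bottle with a nozzle, 53 mm across, 172 mm high; point on its axis 60 mm above its foot
- tape_roll_mid (a point): Bystander: roll of red tape lying flat, 90 mm across, 40 mm high; point on its axis half-way up

How it is judged:
By the outcome, as a careful person would: the job done as asked, in the order asked, and still so for the second after the job is handed in, with the robot touching nothing.
It also fails if it takes over 72 s, if anything falls off the work surface, if the arm or the gripper's body presses on something with over 40 N, if the wrist force passes 120 N, or if a joint passes its speed limit or range.

## Working session

There is one attempt and no reset: what is moved stays moved. The work goes in short steps, Python scripts to look and compute and a shell command to move; the robot and the scene stay as the last step left them, time stands still between calls to the robot, and variables do not carry over. Pictures are saved under pics/ and viewed, about 8 in all and at most 12, crops included, and the job is handed in when it is done.

```bash
mkdir -p pics; cat > h.py <<'E'
import numpy as np, cv2
from scipy.spatial.transform import Rotation as R
from bench import r, camera
def snap(n,f):
    c=camera(n); cv2.imwrite('pics/'+f,c['color']); return c
def ray(c,u,v):
    d=R.from_quat(c['orientation']).apply([(u-c['cx'])/c['fx'],(v-c['cy'])/c['fy'],1]); return np.array(c['eye']),d/np.linalg.norm(d)
def plane(c,u,v,p0,n=(0,0,1)):
    e,d=ray(c,u,v); n=np.array(n); return e+d*(np.dot(np.array(p0)-e,n)/np.dot(d,n))
def proj(c,p):
    q=R.from_quat(c['orientation']).inv().apply(np.array(p)-c['eye']); return np.array([c['fx']*q[0]/q[2]+c['cx'],c['fy']*q[1]/q[2]+c['cy']])
def tri(rs):
    A=0;b=0
    for e,d in rs:
        M=np.eye(3)-np.outer(d,d);A=A+M;b=b+M@e
    return np.linalg.solve(A,b)
E
python3 - <<'E'
from h import *
for n in('scene','top'):
    c=snap(n,n+'0.png'); print(n,c['fx'],c['fy'],c['cx'],c['cy'],c['eye'],c['orientation'])
a=cv2.imread('pics/scene0.png');
print(r.read_state()); print(r.tcp_to_grasp)
E
```

```text
scene 411.7936523834258 411.7936523834258 281.78326294644205 214.51740758345562 [ 1.0389713  -0.47682973  0.68078265] [ 0.85593963  0.31611997 -0.13874323 -0.38494913]
top 396.8317185694392 396.8317185694392 288.69206328284804 211.30780981656554 [0.52941457 0.03137659 0.8530365 ] [ 0.70673274 -0.70610713  0.01712681 -0.0405983 ]
{'time': 0.1, 'joint_positions': array([ 1.15840653,  0.33280482, -0.06470782,  1.46085178,  0.02159576,
        1.34988891, -0.08856479]), 'joint_vel': array([ 0.00140842, -0.00222557, -0.0006941 , -0.00235584,  0.00075751,
        0.00013236,  0.00025069]), 'joint_torque': array([ 2.24905561e-03, -6.24546075e+01,  2.51232827e-02, -3.90718281e+01,
       -6.14722073e-02,  3.66427365e-02,  9.44788985e-05]), 'ee_pos': array([ 0.23736934, -0.57780123,  0.22183857]), 'eef_rot': array([ 8.30649490e-01, -5.56795320e-01, -5.35746662e-04, -3.29196155e-04]), 'ft_force': array([ 0.49069258, -0.27732343, -0.04707827]), 'torque': array([0.02315822, 0.02473162, 0.00346889]), 'width': 0.08722189070314013}
-0.0187
```

View pics/scene0.png

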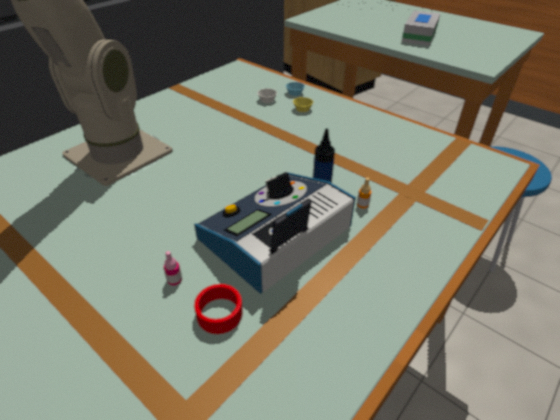

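View pics/top0.png

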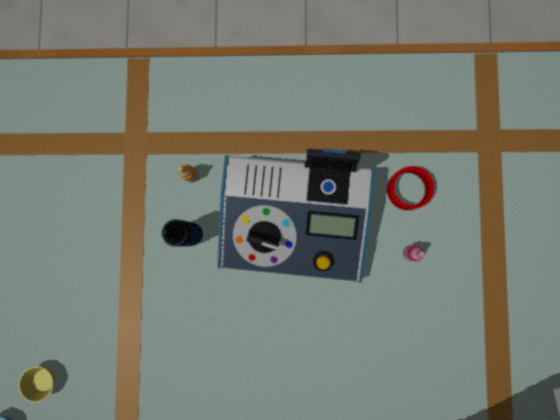

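The scene view shows the open lid and the bottles. In the top view the white line points at the blue dot (289,244) and green is at (266,211), so the selector starts at 4.488. The shorter way is counter-clockwise by 1.795 rad. Next I measure the dots, key and lip in both views.

```bash
python3 - <<'E'
from h import *
for n,(x0,y0,x1,y1) in(('scene',(190,120,380,330)),('top',(160,140,440,290))):
    im=cv2.imread(f'pics/{n}0.png'); hsv=cv2.cvtColor(im,cv2.COLOR_BGR2HSV)
    m=((hsv[...,1]>120)&(hsv[...,2]>75)).astype(np.uint8)
    mm=np.zeros_like(m); mm[y0:y1,x0:x1]=m[y0:y1,x0:x1]
    k,l,s,ct=cv2.connectedComponentsWithStats(mm)
    print(n)
    for i in range(1,k):
        if s[i,4]>=8: print(ct[i].round(1),s[i],np.median(hsv[l==i],axis=0))
a=cv2.imread('pics/scene0.png')[160:290,185:365]; b=cv2.imread('pics/top0.png')[140:290,210:385]
cv2.imwrite('pics/crop.png',np.vstack([cv2.resize(a,(400,289),interpolation=2),cv2.resize(b,(400,300),interpolation=2)]))
E
```

```text
scene
[282.2 134.8] [241 120  76  34 592] [ 16. 167. 149.]
[356.9 168.1] [334 154  46  30 468] [ 15. 162. 154.]
[321.7 180.3] [312 178  19   6  42] [101.  162.5  88. ]
[291.6 182.4] [290 181   5   4  14] [ 12.  172.5 164. ]
[364.4 192.6] [359 185  12  14 117] [ 17. 170. 108.]
[301.1 187.4] [299 186   5   3  11] [ 25. 178. 195.]
[276.5 202.5] [275 202   4   2   8] [ 94.  162.  178.5]
[230.6 208. ] [225 204  12   9  76] [ 23.  255.  149.5]
[293.6 209.5] [287 205  15  10  34] [101.  142.5 101.5]
[362.1 206.6] [358 205   9   4  23] [ 15. 149.  97.]
[324.5 279.4] [ 260  213  120  117 2944] [ 15. 142. 177.]
[228.1 241.9] [196 225  64  40 176] [101. 153. 104.]
[218.4 306.7] [ 194  283   48   47 1383] [  3. 251.  95.]
top
[295.2 145.6] [ 160  140  280   13 3352] [ 16. 155. 121.]
[334.5 151.2] [323 150  23   4  50] [101. 164.  95.]
[221.4 211. ] [218 156  10 111 208] [101. 140. 107.]
[188.3 173.1] [180 165  15  15  97] [ 17. 176. 100.]
[411.2 187.3] [387 166  48  44 846] [  1. 252. 130.]
[367.7 222.8] [360 168  15 114 229] [101. 146. 102.]
[327.8 186.4] [323 182  10  10  77] [109. 204. 131.]
[265.8 211.2] [263 208   7   7  33] [ 65. 251. 119.]
[245.  218.9] [242 216   7   7  41] [ 27. 255. 169.]
[285.6 222.6] [283 220   6   6  33] [ 94. 188. 159.]
[238.8 239.2] [236 236   7   7  37] [ 16. 251. 169.]
[288.7 243.9] [286 241   7   7  36] [115.  205.5 140.5]
[411.1 252.5] [407 246  12  15  74] [168. 175. 135.]
[251.4 257. ] [249 254   6   7  34] [  0.  214.5 153. ]
[273.5 259.2] [271 257   6   6  28] [140.  179.5 118.5]
[322.5 262.3] [316 256  14  14 153] [ 24. 255. 152.]
```

View pics/crop.png

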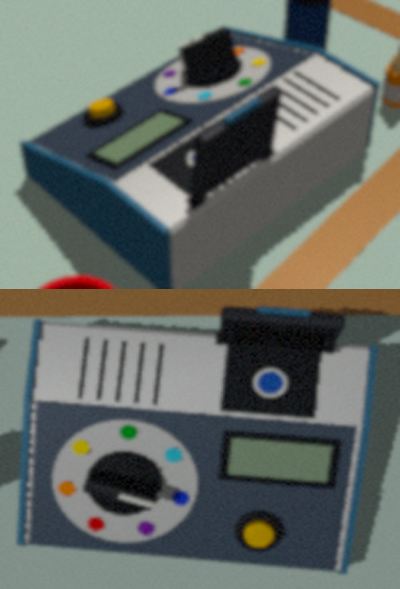

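```bash
python3 - <<'E'
from h import *
T=camera('top');S=camera('scene')
top=dict(green=(265.8,211.2),yellow=(245,218.9),orange=(238.8,239.2),red=(251.4,257),violet=(273.5,259.2),blue=(288.7,243.9),cyan=(285.6,222.6),key=(322.5,262.3),lip=(334.5,151.2))
sc=dict(green=(295.3,196.9),yellow=(301.1,187.4),orange=(291.6,182.4),violet=(260.6,192.9),blue=(262,201),cyan=(276.5,202.5),key=(230.6,208),lip=(293.6,208.5))
t={}
for k in sc: t[k]=tri([ray(T,*top[k]),ray(S,*sc[k])]); print(k,t[k].round(4), (proj(T,t[k])-top[k]).round(1))
names=['green','yellow','orange','red','violet','blue','cyan']
loc=np.array([[np.cos(i*2*np.pi/7)*.051,np.sin(i*2*np.pi/7)*.051,0] for i in range(7)])
C=np.mean([t[k]-0 for k in t if k in names],axis=0); 
idx=[i for i,k in enumerate(names) if k in t]
yaw=0
tilt=lambda y:R.from_euler('z',y)*R.from_euler('y',-18,degrees=True)
# triangulated centre height with known layout
for _ in range(6):
    M=tilt(yaw).as_matrix()
    c0=np.mean([t[names[i]]-M@loc[i] for i in idx],axis=0)
    P=np.array([plane(T,*top[k],c0,M[:,2]) for k in names])
    c=P.mean(0); q=(P-c)@M
    yaw+=np.arctan2((loc[:,0]*q[:,1]-loc[:,1]*q[:,0]).sum(),(loc[:,0]*q[:,0]+loc[:,1]*q[:,1]).sum())
print('yaw',np.degrees(yaw),'c0',c0,'c',c,'radii',np.hypot(*q[:,:2].T).round(4))
M=tilt(yaw).as_matrix()
# key top plane 17mm above panel
k=plane(T,*top['key'],c+M[:,2]*.017,M[:,2]); print('key',k,'local',(k-c)@M)
np.savez('cal.npz',c=c,M=M,key=k,yaw=yaw)
E
```

```text
green [0.5924 0.1014 0.0849] [0.1 0.1]
yellow [0.5774 0.1424 0.0806] [0.2 0.2]
orange [0.5378 0.156  0.0679] [0.2 0.2]
violet [0.4978 0.0874 0.0557] [0.4 0.4]
blue [0.529  0.0573 0.066 ] [0.1 0.1]
cyan [0.57   0.0626 0.0806] [0.3 0.3]
key [ 0.4932 -0.0092  0.0677] [0.1 0.1]
lip [ 0.6866 -0.0244  0.1854] [0.1 0.1]
yaw -5.406669394947565 c0 [0.54383814 0.10552482 0.07025508] c [0.54423934 0.1059872  0.07037071] radii [0.0509 0.0507 0.0511 0.0512 0.051  0.051  0.0513]
key [ 0.49371752 -0.00859748  0.07541111] local [-0.03600954 -0.11883528  0.017     ]
```

Dot radii come out at 50.7–51.3 mm, which fits the text. Yaw is -5.4°. Next I write a goal helper and move above the selector.

```bash
cat >> h.py <<'E'
K=np.load('cal.npz') if __import__('os').path.exists('cal.npz') else None
def rows(p,Rt):
    s=r.read_state(); Rc=R.from_quat(s['eef_rot']); d=Rc.inv().apply(np.array(p)-s['ee_pos']); w=(Rc.inv()*Rt).as_rotvec()
    print('t',round(s['time'],2),'shift',d.round(4),'turn/2',(w/2).round(4),'dist',np.linalg.norm(d).round(3),'deg',np.degrees(np.linalg.norm(w)).round(1),'F',s['ft_force'].round(1),'w',s['width'].round(4),'q',s['joint_positions'].round(2))
def pan(a,M=None):   # tool into panel, jaws at a deg from uphill
    M=K['M'] if M is None else M
    a=np.radians(a); x=np.cos(a)*M[:,0]+np.sin(a)*M[:,1]; z=-M[:,2]
    return R.from_matrix(np.c_[x,np.cross(z,x),z])
def at(x,y,z): return K['c']+K['M']@np.array([x,y,z])
E
python3 -c "
from h import *
rows(at(0,0,.1),pan(-12.86))"
```

```text
Traceback (most recent call last):
  File "h.py", line 20, in rows
    print('t',round(s['time'],2),'shift',d.round(4),'turn/2',(w/2).round(4),'dist',np.linalg.norm(d).round(3),'deg',np.degrees(np.linalg.norm(w)).round(1),'F',s['ft_force'].round(1),'w',s['width'].round(4),'q',s['joint_positions'].round(2))
                                                                                                                                                                                          ^^^^^^^^^^^^^^^^
AttributeError: 'float' object has no attribute 'round'
```

```bash
sed -i "s/s\['width'\].round(4)/round(float(s['width']),4)/" h.py
python3 -c "
from h import *
rows(at(0,0,.1),pan(-12.86))"
```

```text
t 0.2 shift [-0.5303 -0.5163  0.057 ] turn/2 [ 0.0986  0.1288 -0.4275] dist 0.742 deg 52.4 F [ 1.2 -0.2  0.2] w 0.0864 q [ 1.16  0.33 -0.06  1.46  0.02  1.35 -0.09]
```

```bash
python3 -m crank '[{"x":-0.028,"y":-0.027,"z":-0.01,"claw":0},{"x":-0.056,"y":-0.054,"z":-0.02,"claw":0},{"x":-0.084,"y":-0.081,"z":-0.03,"claw":0},{"x":-0.112,"y":-0.108,"z":-0.03,"claw":0},{"x":-0.14,"y":-0.136,"z":-0.03,"claw":0}]' 20
python3 -m crank '[{"x":-0.028,"y":-0.027,"claw":0},{"x":-0.056,"y":-0.054,"claw":0},{"x":-0.084,"y":-0.081,"claw":0},{"x":-0.112,"y":-0.108,"claw":0},{"x":-0.14,"y":-0.136,"claw":0}]'
python3 -c "
from h import *
rows(at(0,0,.1),pan(-12.86))"
```

```text
t 0.2 shift [-0.5303 -0.5163  0.057 ] turn/2 [ 0.0986  0.1288 -0.4275] dist 0.742 deg 52.4 F [ 1.2 -0.2  0.2] w 0.0864 q [ 1.16  0.33 -0.06  1.46  0.02  1.35 -0.09]schema error: expected keys x, y, z, ax, ay, az, claw
schema error: expected keys x, y, z, ax, ay, az, claw
```

```bash
python3 -m crank '[{"x":-0.028,"y":-0.027,"z":-0.01,"ax":0,"ay":0,"az":0,"claw":0},{"x":-0.056,"y":-0.054,"z":-0.02,"ax":0,"ay":0,"az":0,"claw":0},{"x":-0.084,"y":-0.081,"z":-0.03,"ax":0,"ay":0,"az":0,"claw":0},{"x":-0.112,"y":-0.108,"z":-0.03,"ax":0,"ay":0,"az":0,"claw":0},{"x":-0.14,"y":-0.136,"z":-0.03,"ax":0,"ay":0,"az":0,"claw":0}]' 20
python3 -m crank '[{"x":-0.028,"y":-0.027,"z":0,"ax":0,"ay":0,"az":-0.05,"claw":0},{"x":-0.056,"y":-0.054,"z":0,"ax":0,"ay":0,"az":-0.1,"claw":0},{"x":-0.084,"y":-0.081,"z":0,"ax":0,"ay":0,"az":-0.15,"claw":0},{"x":-0.112,"y":-0.108,"z":0,"ax":0,"ay":0,"az":-0.2,"claw":0},{"x":-0.14,"y":-0.136,"z":0,"ax":0,"ay":0,"az":-0.25,"claw":0}]'
python3 -c "
from h import *
rows(at(0,0,.1),pan(-12.86))"
```

```text
time: 0.62
ee_pos: [0.3105, -0.3954, 0.2531]
eef_rot: [0.831, -0.557, 0.001, 0.0]
ft_force: [1.1, -0.7, 0.9]
width: 0.0616
time: 1.03
ee_pos: [0.3828, -0.214, 0.2526]
eef_rot: [0.943, -0.332, 0.0, 0.0]
ft_force: [0.3, -1.0, -0.6]
width: 0.0441
t 1.03 shift [-0.1003 -0.3337  0.087 ] turn/2 [ 0.0622  0.145  -0.1773] dist 0.359 deg 27.2 F [ 0.3 -1.  -0.6] w 0.0441 q [ 0.81 -0.08 -0.38  1.86 -0.03  1.36 -0.24]
```

```bash
python3 -m crank '[{"x":-0.01,"y":-0.035,"z":0,"ax":0,"ay":0,"az":0,"claw":0},{"x":-0.02,"y":-0.07,"z":0,"ax":0,"ay":0,"az":0,"claw":0},{"x":-0.03,"y":-0.1,"z":0,"ax":0.01,"ay":0.03,"az":-0.04,"claw":0},{"x":-0.04,"y":-0.135,"z":0,"ax":0.02,"ay":0.05,"az":-0.06,"claw":0},{"x":-0.05,"y":-0.167,"z":0,"ax":0.03,"ay":0.07,"az":-0.09,"claw":0}]' 20
python3 -c "
from h import *
rows(at(0,0,.1),pan(-12.86))"
```

```text
time: 1.45
ee_pos: [0.4495, -0.0523, 0.2526]
eef_rot: [0.966, -0.246, 0.077, -0.005]
ft_force: [0.7, -0.8, -0.0]
width: 0.0437
t 1.45 shift [-0.0339 -0.1679  0.0913] turn/2 [ 0.0313  0.0741 -0.0883] dist 0.194 deg 13.7 F [ 0.7 -0.8 -0. ] w 0.0437 q [ 0.65 -0.18 -0.57  1.93 -0.09  1.21 -0.39]
```

```bash
python3 -m crank '[{"x":-0.007,"y":-0.035,"z":0.015,"ax":0.006,"ay":0.015,"az":-0.018,"claw":0},{"x":-0.014,"y":-0.068,"z":0.035,"ax":0.012,"ay":0.03,"az":-0.036,"claw":0},{"x":-0.02,"y":-0.1,"z":0.055,"ax":0.018,"ay":0.045,"az":-0.054,"claw":0},{"x":-0.027,"y":-0.135,"z":0.073,"ax":0.025,"ay":0.06,"az":-0.07,"claw":0},{"x":-0.034,"y":-0.168,"z":0.0913,"ax":0.0313,"ay":0.0741,"az":-0.0883,"claw":0}]' 20
python3 - <<'E'
from h import *
rows(at(0,0,.1),pan(-12.86))
c=snap('wrist','w1.png'); print(c['eye'],c['orientation'])
print('predicted axis top, green, bluedot px',proj(c,at(0,0,.045)),proj(c,at(.051,0,0)),proj(c,at(.051*np.cos(4.488),.051*np.sin(4.488),0)))
E
```

```text
time: 1.87
ee_pos: [0.5135, 0.1088, 0.165]
eef_rot: [0.975, -0.157, 0.156, -0.011]
ft_force: [0.7, -1.3, -0.6]
width: 0.0435
t 1.87 shift [ 0.0001 -0.0002 -0.0004] turn/2 [-0.0004 -0.0001 -0.0004] dist 0.0 deg 0.1 F [ 0.7 -1.3 -0.6] w 0.0435 q [ 0.5  -0.02 -0.87  2.02  0.16  0.86 -0.78]
[0.48443115 0.18243954 0.3241632 ] [ 0.9679847  -0.17640467  0.13362638  0.11845256]
predicted axis top, green, bluedot px [281.55014365 229.03930528] [345.21985397 196.85827241] [281.24755554 270.59528072]
```

View pics/w1.png

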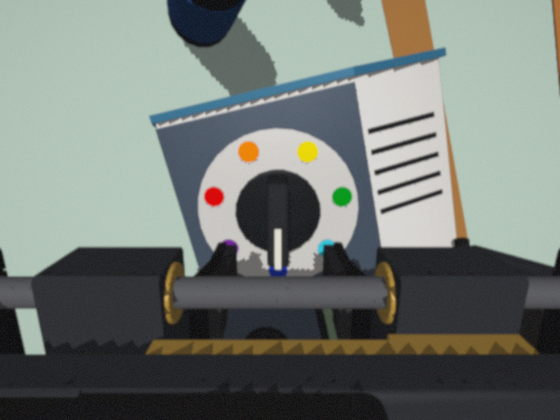

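Wrist view: the white line ends at the blue dot (278,270), confirming blue. Green is at (342,196) against a predicted 345, about 2 mm off, so I refine from this view.

```bash
python3 - <<'E'
from h import *
c=camera('wrist'); im=c['color']; hsv=cv2.cvtColor(im,cv2.COLOR_BGR2HSV).astype(int)
ds=[]
for i,(u,v) in {0:(342,196),1:(307,152),2:(248,152),3:(214,196)}.items():
    m=np.zeros(im.shape[:2],bool); m[v-14:v+15,u-14:u+15]=1
    m&=hsv[...,1]>120
    ys,xs=np.nonzero(m); a=i*2*np.pi/7
    p=plane(c,xs.mean(),ys.mean(),K['c'],K['M'][:,2]); q=(p-K['c'])@K['M']
    ds.append(q); print(xs.mean().round(1),ys.mean().round(1),m.sum(),((q-[.051*np.cos(a),.051*np.sin(a),0])*1e3).round(2))
E
```

```text
346.5 203.7 230 [-2.57  1.8   0.  ]
312.2 158.5 290 [-2.55  1.8   0.  ]
253.2 158.1 296 [-2.51  1.8   0.  ]
218.0 202.9 264 [-2.65  1.72  0.  ]
```

```bash
python3 - <<'E'
from h import *
c=camera('wrist'); rows(at(0,0,.1),pan(-12.86)); im=c['color']; hsv=cv2.cvtColor(im,cv2.COLOR_BGR2HSV).astype(int)
print(c['eye'])
for i,(u,v) in {0:(345,202),1:(310,157),2:(251,157),3:(217,202)}.items():
    m=np.zeros(im.shape[:2],bool); m[v-16:v+17,u-16:u+17]=1
    m&=hsv[...,1]>120
    ys,xs=np.nonzero(m); a=i*2*np.pi/7
    p=plane(c,xs.mean(),ys.mean(),K['c'],K['M'][:,2]); q=(p-K['c'])@K['M']
    print(xs.mean().round(1),ys.mean().round(1),m.sum(),((q-[.051*np.cos(a),.051*np.sin(a),0])*1e3).round(2))
# bar: dark px columns at row band around the hub
for v in (190,205,215):
    g=im[v].mean(1); print(v,[int(x) for x in g[262:300]])
E
```

```text
t 2.02 shift [ 0.0019 -0.0003 -0.0012] turn/2 [-0.0001  0.0027  0.001 ] dist 0.002 deg 0.3 F [0.2 0.  0.8] w 0.0435 q [ 0.5  -0.02 -0.87  2.02  0.16  0.86 -0.77]
[0.483116   0.18519296 0.32216901]
346.5 200.4 262 [-2.71  0.98 -0.  ]
312.4 155.0 323 [-2.51  1.1  -0.  ]
253.2 154.6 320 [-2.6   1.18  0.  ]
218.1 199.2 287 [-2.72  1.29  0.  ]
190 [35, 36, 37, 39, 38, 32, 41, 37, 40, 37, 32, 37, 42, 44, 47, 46, 44, 47, 47, 44, 47, 46, 46, 47, 43, 39, 48, 44, 42, 43, 38, 32, 37, 36, 35, 38, 37, 37]
205 [32, 34, 37, 33, 33, 37, 37, 38, 32, 34, 38, 40, 44, 46, 47, 45, 51, 47, 49, 45, 47, 47, 47, 46, 48, 45, 51, 45, 47, 44, 37, 36, 28, 28, 29, 34, 31, 27]
215 [30, 38, 37, 35, 38, 35, 36, 35, 34, 36, 31, 42, 44, 46, 43, 48, 49, 42, 46, 43, 48, 45, 42, 49, 46, 41, 48, 47, 42, 42, 37, 33, 31, 32, 33, 33, 36, 33]
```

```bash
python3 - <<'E'
import numpy as np
K=dict(np.load('cal.npz')); d=K['M']@[-.0013,.0006,0]; K['c']=K['c']+d; K['key']=K['key']+d; np.savez('cal.npz',**K)
E
python3 -c "
from h import *
rows(at(0,0,.015),pan(-12.86))"
```

```text
t 2.02 shift [ 0.0009 -0.0006  0.0838] turn/2 [-0.0001  0.0027  0.001 ] dist 0.084 deg 0.3 F [0.2 0.  0.8] w 0.0435 q [ 0.5  -0.02 -0.87  2.02  0.16  0.86 -0.77]
```

```bash
python3 -m crank '[{"x":-0.0014,"y":0,"z":0.02,"ax":0,"ay":0,"az":0,"claw":0},{"x":-0.0014,"y":0,"z":0.04,"ax":0,"ay":0,"az":0,"claw":0},{"x":-0.0014,"y":0,"z":0.06,"ax":0,"ay":0,"az":0,"claw":0},{"x":-0.0014,"y":0,"z":0.075,"ax":0,"ay":0,"az":0,"claw":0},{"x":-0.0014,"y":0,"z":0.085,"ax":0,"ay":0,"az":0,"claw":0}]' 15
python3 -m crank '[{"x":0,"y":0,"z":0,"ax":0,"ay":0,"az":0,"claw":0.2},{"x":0,"y":0,"z":0,"ax":0,"ay":0,"az":0,"claw":0.4},{"x":0,"y":0,"z":0,"ax":0,"ay":0,"az":0,"claw":0.5},{"x":0,"y":0,"z":0,"ax":0,"ay":0,"az":0,"claw":0.6},{"x":0,"y":0,"z":0,"ax":0,"ay":0,"az":0,"claw":1}]' 15
python3 -m crank '[{"x":0,"y":0,"z":0,"ax":0,"ay":0,"az":0,"claw":1},{"x":0,"y":0,"z":0,"ax":0,"ay":0,"az":0,"claw":1},{"x":0,"y":0,"z":0,"ax":0,"ay":0,"az":0,"claw":1},{"x":0,"y":0,"z":0,"ax":0,"ay":0,"az":0,"claw":1},{"x":0,"y":0,"z":0,"ax":0,"ay":0,"az":0,"claw":1}]' 15
python3 -c "
from h import *
rows(at(0,0,.015),pan(-12.86)); s=r.read_state(); print(R.from_quat(s['eef_rot']).inv().apply(s['ft_force']), s['torque'])"
```

```text
time: 2.43
ee_pos: [0.5378, 0.1028, 0.0826]
eef_rot: [0.975, -0.159, 0.154, -0.009]
ft_force: [-0.4, 0.6, -0.7]
width: 0.0435
time: 2.85
ee_pos: [0.5383, 0.1044, 0.0849]
eef_rot: [0.975, -0.158, 0.156, -0.01]
ft_force: [0.2, -0.7, -0.4]
width: 0.018
time: 3.27
ee_pos: [0.5375, 0.1047, 0.0845]
eef_rot: [0.975, -0.158, 0.155, -0.01]
ft_force: [-7.8, 0.3, 6.6]
width: 0.0148
t 3.27 shift [-0.     -0.0026  0.0005] turn/2 [ 0.0009  0.0011 -0.0011] dist 0.003 deg 0.2 F [-7.8  0.3  6.6] w 0.0148 q [ 0.44  0.18 -0.85  2.06  0.43  0.73 -0.99]
[-5.17484386  1.63241969 -8.71157802] [-0.06636603  1.18694743 -0.00524722]
```

```bash
python3 -m crank '[{"x":0,"y":0,"z":-0.002,"ax":0,"ay":0,"az":0,"claw":1},{"x":0,"y":0,"z":-0.002,"ax":0,"ay":0,"az":-0.056,"claw":1},{"x":0,"y":0,"z":-0.002,"ax":0,"ay":0,"az":-0.112,"claw":1},{"x":0,"y":0,"z":-0.002,"ax":0,"ay":0,"az":-0.168,"claw":1},{"x":0,"y":0,"z":-0.002,"ax":0,"ay":0,"az":-0.224,"claw":1}]' 40
python3 -c "
from h import *
rows(at(0,0,.017),pan(90)); s=r.read_state(); print(R.from_quat(s['eef_rot']).inv().apply(s['ft_force']), s['torque'])"
```

```text
time: 3.68
ee_pos: [0.5381, 0.1045, 0.0852]
eef_rot: [0.986, 0.065, 0.154, 0.024]
ft_force: [23.4, 3.7, -31.5]
width: 0.0147
t 3.68 shift [ 0.0004 -0.0026 -0.001 ] turn/2 [-1.100e-03 -4.000e-04 -6.728e-01] dist 0.003 deg 77.1 F [ 23.4   3.7 -31.5] w 0.0147 q [ 0.5   0.19 -0.91  2.05  0.45  0.73 -0.55]
[13.11604578 -2.93346912 37.0433586 ] [ 0.88685577 -2.79919837  0.23947627]
```

```bash
python3 -m crank '[{"x":0.0003,"y":0,"z":0.0015,"ax":0,"ay":0,"az":-0.056,"claw":1},{"x":0.0005,"y":0,"z":0.0015,"ax":0,"ay":0,"az":-0.112,"claw":1},{"x":0.0005,"y":0,"z":0.0015,"ax":0,"ay":0,"az":-0.168,"claw":1},{"x":0.0005,"y":0,"z":0.0015,"ax":0,"ay":0,"az":-0.224,"claw":1},{"x":0.0005,"y":0,"z":0.0015,"ax":0,"ay":0,"az":-0.224,"claw":1}]' 40
python3 -c "
from h import *
rows(at(0,0,.0155),pan(90)); s=r.read_state(); print(R.from_quat(s['eef_rot']).inv().apply(s['ft_force']), s['torque'])"
```

```text
time: 4.1
ee_pos: [0.5392, 0.1049, 0.0853]
eef_rot: [0.946, 0.283, 0.145, 0.058]
ft_force: [6.2, 1.5, -5.3]
width: 0.0148
t 4.1 shift [ 0.0004 -0.0025  0.0002] turn/2 [-3.000e-04 -2.000e-04 -4.474e-01] dist 0.003 deg 51.3 F [ 6.2  1.5 -5.3] w 0.0148 q [ 0.55  0.21 -0.97  2.05  0.48  0.74 -0.12]
[4.51581017 1.00827476 6.9109006 ] [ 0.31023915 -0.72760031  0.11610031]
```

Forces are small now. I continue the remaining 51.3°.

```bash
python3 -m crank '[{"x":0,"y":0,"z":0,"ax":0,"ay":0,"az":-0.056,"claw":1},{"x":0,"y":0,"z":0,"ax":0,"ay":0,"az":-0.112,"claw":1},{"x":0,"y":0,"z":0,"ax":0,"ay":0,"az":-0.168,"claw":1},{"x":0,"y":0,"z":0,"ax":0,"ay":0,"az":-0.224,"claw":1},{"x":0,"y":0,"z":0,"ax":0,"ay":0,"az":-0.224,"claw":1}]' 40
python3 -c "
from h import *
rows(at(0,0,.0155),pan(90)); s=r.read_state(); print(R.from_quat(s['eef_rot']).inv().apply(s['ft_force']), s['torque'])"
```

```text
time: 4.52
ee_pos: [0.5398, 0.1056, 0.0855]
eef_rot: [0.859, 0.487, 0.129, 0.089]
ft_force: [12.1, 3.8, -10.6]
width: 0.0149
t 4.52 shift [ 0.0005 -0.0023  0.0003] turn/2 [ 2.000e-04 -1.200e-03 -2.233e-01] dist 0.002 deg 25.6 F [ 12.1   3.8 -10.6] w 0.0149 q [ 0.61  0.24 -1.04  2.05  0.52  0.75  0.3 ]
[ 7.77313883  4.89303983 13.74532938] [ 0.89816052 -1.62416782  0.26064937]
```

```bash
python3 -m crank '[{"x":0.0003,"y":0.0002,"z":0.0004,"ax":0,"ay":0,"az":-0.056,"claw":1},{"x":0.0003,"y":0.0002,"z":0.0004,"ax":0,"ay":0,"az":-0.112,"claw":1},{"x":0.0003,"y":0.0002,"z":0.0004,"ax":0,"ay":0,"az":-0.168,"claw":1},{"x":0.0003,"y":0.0002,"z":0.0004,"ax":0,"ay":0,"az":-0.2233,"claw":1},{"x":0.0003,"y":0.0002,"z":0.0004,"ax":0,"ay":0,"az":-0.2233,"claw":1}]' 40
python3 -m crank '[{"x":0,"y":0,"z":0,"ax":0,"ay":0,"az":0,"claw":1},{"x":0,"y":0,"z":0,"ax":0,"ay":0,"az":0,"claw":0.5},{"x":0,"y":0,"z":0,"ax":0,"ay":0,"az":0,"claw":0},{"x":0,"y":0,"z":0,"ax":0,"ay":0,"az":0,"claw":0},{"x":0,"y":0,"z":0,"ax":0,"ay":0,"az":0,"claw":0}]' 40
python3 -c "
from h import *
rows(at(0,0,.13),pan(90))"
```

```text
time: 4.93
ee_pos: [0.5402, 0.1065, 0.0856]
eef_rot: [0.73, 0.665, 0.107, 0.115]
ft_force: [7.5, 5.6, -4.5]
width: 0.0147
time: 5.35
ee_pos: [0.5385, 0.1044, 0.0843]
eef_rot: [0.733, 0.662, 0.104, 0.115]
ft_force: [0.1, 0.8, -1.1]
width: 0.0337
t 5.35 shift [ 0.0026 -0.0007 -0.115 ] turn/2 [-0.0013  0.0006 -0.0038] dist 0.115 deg 0.5 F [ 0.1  0.8 -1.1] w 0.0337 q [ 0.67  0.27 -1.11  2.05  0.57  0.77  0.71]
```

```bash
python3 -m crank '[{"x":0,"y":0,"z":-0.02,"ax":0,"ay":0,"az":0,"claw":0},{"x":0,"y":0,"z":-0.05,"ax":0,"ay":0,"az":0,"claw":0},{"x":0,"y":0,"z":-0.08,"ax":0,"ay":0,"az":0,"claw":0},{"x":0,"y":0,"z":-0.12,"ax":0,"ay":0,"az":0,"claw":1},{"x":0,"y":0,"z":-0.15,"ax":0,"ay":0,"az":0,"claw":1}]' 20
python3 - <<'E'
from h import *
cw=snap('wrist','w2.png'); ct=snap('top','t2.png'); cs=snap('scene','s2.png')
im=np.hstack([cv2.resize(cw['color'],(400,300)),cv2.resize(cs['color'][150:290,190:377],(400,300),interpolation=2)])
cv2.imwrite('pics/v2.png',im)
L=tri([ray(ct,334.5,151.2),ray(cs,293.6,209.5)]); M=R.from_euler('z',float(K['yaw'])).as_matrix()
o=K['c']-M@np.array([-.0318,0,.0704]); print('origin',o,'lip local',(L-o)@M)
E
```

```text
time: 5.77
ee_pos: [0.4921, 0.1085, 0.2246]
eef_rot: [0.734, 0.662, 0.104, 0.113]
ft_force: [1.0, -2.6, -2.3]
width: 0.0367
origin [ 5.74723520e-01  1.03704700e-01 -4.31015677e-04] lip local [ 0.12388727 -0.11714626  0.18381428]
```

View pics/v2.png

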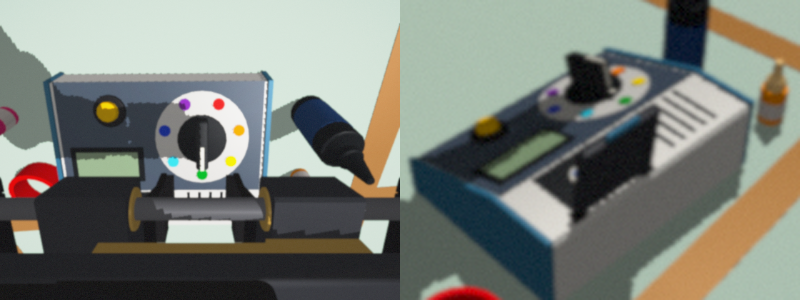

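Wrist view: the white line at (202,160) points at the green dot (202,174), so the selector is on green. The lid is still open at about 1.8, with its lip at local (0.124, -0.117, 0.184). Next I go behind it with shut fingers pointing down.

```bash
cat >> h.py <<'E'
if K is not None:
    Y=R.from_euler('z',float(K['yaw'])).as_matrix(); O=np.array(K['c'])-Y@np.array([-.0318,0,.0704])
    def loc(x,y,z): return O+Y@np.array([x,y,z])
    def L(s=None): return ((r.read_state()['ee_pos']-O)@Y).round(4)
E
python3 -c "
from h import *
rows(loc(.165,-.117,.25),pan(90,Y)); print(L(), loc(.165,-.117,.25))"
```

```text
t 5.92 shift [-0.1123  0.2399  0.0587] turn/2 [ 0.1601  0.0027 -0.004 ] dist 0.271 deg 18.4 F [-0.1 -0.5 -0.5] w 0.0259 q [ 0.93 -0.26 -1.15  1.97 -0.15  0.99  1.29]
[-0.0802 -0.0026  0.2297] [ 0.7279652  -0.02832176  0.24956898]
```

```bash
python3 -m crank '[{"x":-0.014,"y":0.03,"z":0,"ax":0.04,"ay":0,"az":0,"claw":1},{"x":-0.028,"y":0.06,"z":0.005,"ax":0.08,"ay":0,"az":0,"claw":1},{"x":-0.042,"y":0.09,"z":0.015,"ax":0.12,"ay":0,"az":0,"claw":1},{"x":-0.056,"y":0.12,"z":0.025,"ax":0.16,"ay":0.0027,"az":-0.004,"claw":1},{"x":-0.07,"y":0.15,"z":0.035,"ax":0.16,"ay":0.0027,"az":-0.004,"claw":1}]' 20
python3 -c "
from h import *
rows(loc(.165,-.117,.25),pan(90,Y)); print(L())"
```

```text
time: 6.33
ee_pos: [0.5586, 0.0743, 0.2413]
eef_rot: [0.737, 0.676, 0.014, 0.006]
ft_force: [-0.6, -0.4, 5.5]
width: 0.0013
t 6.33 shift [-0.0876  0.1777 -0.0044] turn/2 [ 0.0137 -0.006   0.0042] dist 0.198 deg 1.8 F [-0.6 -0.4  5.5] w 0.0013 q [ 0.77  0.4  -1.23  1.58  0.39  1.4   0.99]
[-0.0133 -0.0308  0.2418]
```

```bash
python3 -m crank '[{"x":-0.018,"y":0.035,"z":-0.004,"ax":0.0137,"ay":-0.006,"az":0.0042,"claw":1},{"x":-0.035,"y":0.07,"z":-0.004,"ax":0.0137,"ay":-0.006,"az":0.0042,"claw":1},{"x":-0.052,"y":0.105,"z":-0.004,"ax":0.0137,"ay":-0.006,"az":0.0042,"claw":1},{"x":-0.07,"y":0.142,"z":-0.004,"ax":0.0137,"ay":-0.006,"az":0.0042,"claw":1},{"x":-0.0876,"y":0.1777,"z":-0.0044,"ax":0.0137,"ay":-0.006,"az":0.0042,"claw":1}]' 20
python3 -c "
from h import *
rows(loc(.165,-.117,.25),pan(90,Y)); print(L())"
```

```text
time: 6.75
ee_pos: [0.7292, -0.0297, 0.2476]
eef_rot: [0.74, 0.673, -0.0, -0.0]
ft_force: [1.1, 0.5, 1.0]
width: 0.0006
t 6.75 shift [ 0.0013 -0.0013 -0.002 ] turn/2 [-0.0001  0.0001 -0.0006] dist 0.003 deg 0.1 F [1.1 0.5 1. ] w 0.0006 q [ 0.5   0.75 -1.02  1.04  0.62  1.63  1.15]
[ 0.1663 -0.1183  0.248 ]
```

```bash
python3 -m crank '[{"x":0,"y":0,"z":0.025,"ax":0,"ay":0,"az":0,"claw":1},{"x":0,"y":0,"z":0.05,"ax":0,"ay":0,"az":0,"claw":1},{"x":0,"y":0,"z":0.075,"ax":0,"ay":0,"az":0,"claw":1},{"x":0,"y":-0.005,"z":0.082,"ax":0,"ay":0,"az":0,"claw":1},{"x":0,"y":-0.02,"z":0.083,"ax":0,"ay":0,"az":0,"claw":1}]' 20
python3 -c "
from h import *
rows(loc(.1205,-.117,.169),pan(90,Y)); print(L())"
```

```text
time: 7.17
ee_pos: [0.7073, -0.0267, 0.1619]
eef_rot: [0.74, 0.673, -0.001, -0.001]
ft_force: [0.2, -0.2, 0.6]
width: 0.0005
t 7.17 shift [ 0.0004 -0.0238 -0.0066] turn/2 [-0.0015 -0.0005 -0.0004] dist 0.025 deg 0.2 F [ 0.2 -0.2  0.6] w 0.0005 q [ 0.57  0.76 -1.02  1.24  0.63  1.46  1.1 ]
[ 0.1443 -0.1174  0.1624]
```

```bash
python3 -m crank '[{"x":0,"y":-0.009,"z":0,"ax":0,"ay":0,"az":0,"claw":1},{"x":0,"y":-0.024,"z":-0.002,"ax":0,"ay":0,"az":0,"claw":1},{"x":0,"y":-0.037,"z":-0.002,"ax":0,"ay":0,"az":0,"claw":1},{"x":0,"y":-0.05,"z":0,"ax":0,"ay":0,"az":0,"claw":1},{"x":0,"y":-0.06,"z":0.004,"ax":0,"ay":0,"az":0,"claw":1}]' 20
python3 -c "
from h import *
rows(loc(.0848,-.117,.1632),pan(90,Y)); print(L())"
```

```text
time: 7.58
ee_pos: [0.6477, -0.0205, 0.1622]
eef_rot: [0.74, 0.673, 0.001, 0.0]
ft_force: [1.4, -1.1, 0.5]
width: 0.0006
t 7.58 shift [-0.0002  0.0005 -0.0006] turn/2 [ 0.0011 -0.0005 -0.0002] dist 0.001 deg 0.1 F [ 1.4 -1.1  0.5] w 0.0006 q [ 0.69  0.65 -1.07  1.43  0.57  1.39  1.07]
[ 0.0843 -0.1168  0.1626]
```

```bash
python3 -m crank '[{"x":0,"y":-0.009,"z":0.005,"ax":0,"ay":0,"az":0,"claw":1},{"x":0,"y":-0.018,"z":0.012,"ax":0,"ay":0,"az":0,"claw":1},{"x":0,"y":-0.025,"z":0.019,"ax":0,"ay":0,"az":0,"claw":1},{"x":0,"y":-0.031,"z":0.028,"ax":0,"ay":0,"az":0,"claw":1},{"x":0,"y":-0.036,"z":0.037,"ax":0,"ay":0,"az":0,"claw":1}]' 20
python3 -m crank '[{"x":0,"y":-0.002,"z":0.005,"ax":0,"ay":0,"az":0,"claw":1},{"x":0,"y":-0.004,"z":0.009,"ax":0,"ay":0,"az":0,"claw":1},{"x":0,"y":-0.004,"z":0.013,"ax":0,"ay":0,"az":0,"claw":1},{"x":0,"y":-0.005,"z":0.016,"ax":0,"ay":0,"az":0,"claw":1},{"x":0,"y":-0.005,"z":0.018,"ax":0,"ay":0,"az":0,"claw":1}]' 20
python3 -c "
from h import *
rows(loc(.0435,-.117,.106),pan(90,Y)); print(L())"
```

```text
time: 8.0
ee_pos: [0.6121, -0.0172, 0.1248]
eef_rot: [0.74, 0.673, 0.001, 0.0]
ft_force: [1.4, 1.0, 0.3]
width: 0.0007
time: 8.42
ee_pos: [0.6079, -0.0169, 0.1086]
eef_rot: [0.74, 0.673, 0.001, 0.001]
ft_force: [0.4, -0.2, -0.2]
width: 0.0003
t 8.42 shift [-0.0001 -0.0009  0.003 ] turn/2 [ 0.0018 -0.0003 -0.0003] dist 0.003 deg 0.2 F [ 0.4 -0.2 -0.2] w 0.0003 q [ 0.75  0.63 -1.08  1.6   0.58  1.26  1.04]
[ 0.0444 -0.1169  0.109 ]
```

Press gently until a firm contact shows.

```bash
python3 -m crank '[{"x":0,"y":-0.001,"z":0.001,"ax":0,"ay":0,"az":0,"claw":1},{"x":0,"y":-0.001,"z":0.002,"ax":0,"ay":0,"az":0,"claw":1},{"x":0,"y":-0.001,"z":0.003,"ax":0,"ay":0,"az":0,"claw":1},{"x":0,"y":-0.001,"z":0.003,"ax":0,"ay":0,"az":0,"claw":1},{"x":0,"y":-0.001,"z":0.003,"ax":0,"ay":0,"az":0,"claw":1}]' 20
python3 - <<'E'
from h import *
rows(loc(.0435,-.117,.106),pan(90,Y)); print(L())
c=snap('scene','s3.png'); cv2.imwrite('pics/v3.png',cv2.resize(c['color'][130:290,170:384],(800,598),interpolation=2))
E
```

```text
time: 8.83
ee_pos: [0.607, -0.0168, 0.1069]
eef_rot: [0.74, 0.673, 0.001, 0.002]
ft_force: [-3.9, -0.5, 8.0]
width: 0.0007
t 8.83 shift [-0.0001 -0.      0.0013] turn/2 [ 0.0021  0.     -0.0003] dist 0.001 deg 0.2 F [-3.9 -0.5  8. ] w 0.0007 q [ 0.75  0.63 -1.08  1.61  0.58  1.26  1.04]
[ 0.0435 -0.1169  0.1073]
```

View pics/v3.png

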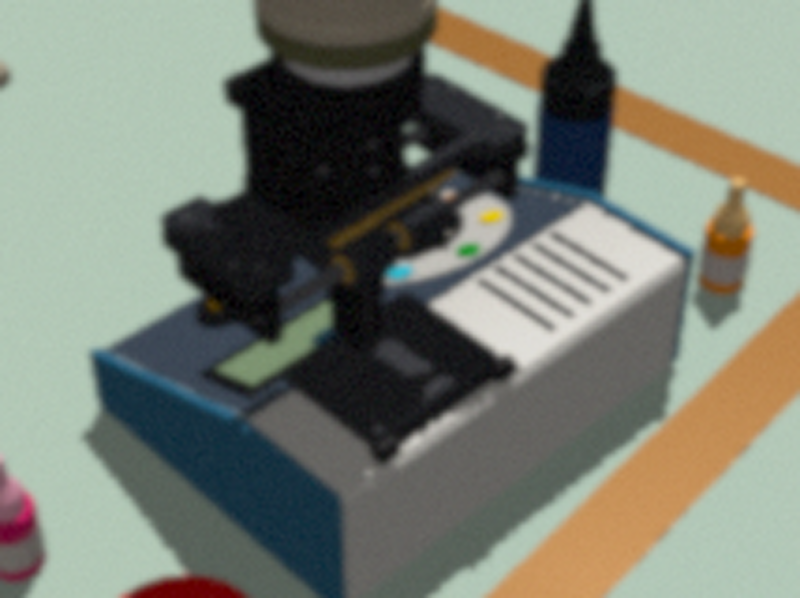

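The lid lies flat under the fingers (centre 400,380), with a firm 8 N contact. I press slightly more, then lift off.

```bash
python3 -m crank '[{"x":0,"y":0,"z":0.0005,"ax":0,"ay":0,"az":0,"claw":1},{"x":0,"y":0,"z":0.001,"ax":0,"ay":0,"az":0,"claw":1},{"x":0,"y":0,"z":0.001,"ax":0,"ay":0,"az":0,"claw":1},{"x":0,"y":0,"z":0.001,"ax":0,"ay":0,"az":0,"claw":1},{"x":0,"y":0,"z":0.001,"ax":0,"ay":0,"az":0,"claw":1}]' 20
python3 -c "
from h import *
print(L())"
python3 -m crank '[{"x":0,"y":0,"z":-0.02,"ax":0,"ay":0,"az":0,"claw":1},{"x":0,"y":0,"z":-0.04,"ax":0,"ay":0,"az":0,"claw":1},{"x":0,"y":0,"z":-0.06,"ax":0,"ay":0,"az":0,"claw":1},{"x":0,"y":0,"z":-0.08,"ax":0,"ay":0,"az":0,"claw":1},{"x":0,"y":0,"z":-0.1,"ax":0,"ay":0,"az":0,"claw":1}]' 20
python3 -c "
from h import *
n=K['M'][:,2]
rows(K['key']+.06*n,pan(90)); print(L(), K['key'])"
```

```text
time: 9.3
ee_pos: [0.607, -0.0167, 0.1067]
eef_rot: [0.74, 0.673, 0.001, 0.002]
ft_force: [-7.1, -0.9, 15.8]
width: 0.0006
[ 0.0435 -0.1169  0.1071]
time: 9.72
ee_pos: [0.6065, -0.0168, 0.2061]
eef_rot: [0.74, 0.673, 0.002, 0.001]
ft_force: [0.3, -0.3, -0.2]
width: 0.0005
t 9.72 shift [-0.0019 -0.1332  0.0735] turn/2 [-1.55e-01 -1.00e-04 -3.00e-04] dist 0.152 deg 17.8 F [ 0.3 -0.3 -0.2] w 0.0005 q [ 0.78  0.54 -1.14  1.5   0.5   1.42  1.09]
[ 0.043  -0.117   0.2066] [ 0.49254318 -0.00788366  0.07500939]
```

```bash
python3 -m crank '[{"x":0,"y":-0.03,"z":0,"ax":-0.03,"ay":0,"az":0,"claw":1},{"x":-0.001,"y":-0.06,"z":0.01,"ax":-0.06,"ay":0,"az":0,"claw":1},{"x":-0.001,"y":-0.09,"z":0.03,"ax":-0.1,"ay":0,"az":0,"claw":1},{"x":-0.002,"y":-0.12,"z":0.055,"ax":-0.14,"ay":0,"az":0,"claw":1},{"x":-0.002,"y":-0.133,"z":0.0735,"ax":-0.155,"ay":0,"az":0,"claw":1}]' 20
python3 -c "
from h import *
n=K['M'][:,2]
rows(K['key']+.01*n,pan(90))"
```

```text
time: 10.13
ee_pos: [0.5049, 0.0062, 0.1723]
eef_rot: [0.727, 0.677, 0.084, 0.075]
ft_force: [-0.1, 2.1, -0.7]
width: 0.0005
t 10.13 shift [-0.0165 -0.0336  0.082 ] turn/2 [-0.045  -0.0129  0.01  ] dist 0.09 deg 5.5 F [-0.1  2.1 -0.7] w 0.0005 q [ 1.25 -0.03 -1.31  1.98 -0.03  0.94  1.45]
```

```bash
python3 -m crank '[{"x":-0.004,"y":-0.008,"z":0,"ax":-0.01,"ay":-0.003,"az":0.002,"claw":1},{"x":-0.008,"y":-0.016,"z":0.01,"ax":-0.02,"ay":-0.006,"az":0.004,"claw":1},{"x":-0.0125,"y":-0.025,"z":0.02,"ax":-0.035,"ay":-0.01,"az":0.008,"claw":1},{"x":-0.0165,"y":-0.033,"z":0.03,"ax":-0.045,"ay":-0.0129,"az":0.01,"claw":1},{"x":-0.0165,"y":-0.033,"z":0.035,"ax":-0.045,"ay":-0.0129,"az":0.01,"claw":1}]' 20
python3 -c "
from h import *
n=K['M'][:,2]
rows(K['key']+.01*n,pan(90))"
```

```text
time: 10.55
ee_pos: [0.477, -0.0086, 0.1289]
eef_rot: [0.731, 0.665, 0.102, 0.115]
ft_force: [-0.8, -0.8, -1.0]
width: 0.0007
t 10.55 shift [ 0.0023 -0.0018  0.046 ] turn/2 [-0.0022  0.0018  0.0005] dist 0.046 deg 0.3 F [-0.8 -0.8 -1. ] w 0.0007 q [ 1.21 -0.22 -1.2   2.17 -0.24  0.76  1.62]
```

```bash
python3 -m crank '[{"x":0.001,"y":-0.001,"z":0.015,"ax":0,"ay":0,"az":0,"claw":1},{"x":0.001,"y":-0.001,"z":0.03,"ax":0,"ay":0,"az":0,"claw":1},{"x":0.001,"y":-0.001,"z":0.04,"ax":0,"ay":0,"az":0,"claw":1},{"x":0.001,"y":-0.001,"z":0.046,"ax":0,"ay":0,"az":0,"claw":1},{"x":0.001,"y":-0.001,"z":0.046,"ax":0,"ay":0,"az":0,"claw":1}]' 20
python3 - <<'E'
from h import *
n=K['M'][:,2]
rows(K['key']+.0*n,pan(90))
c=snap('scene','s4.png'); print(proj(c,K['key']),proj(c,r.read_state()['ee_pos']))
w=snap('wrist','w4.png'); cv2.imwrite('pics/v4.png',np.hstack([cv2.resize(c['color'][150:270,170:330],(400,300),interpolation=2),cv2.resize(w['color'],(400,300))]))
E
```

```text
time: 10.97
ee_pos: [0.493, -0.0074, 0.0862]
eef_rot: [0.731, 0.665, 0.106, 0.113]
ft_force: [-0.5, 0.2, 0.4]
width: 0.0002
t 10.97 shift [-0.0006 -0.0039  0.0106] turn/2 [-0.0017 -0.0019 -0.0003] dist 0.011 deg 0.3 F [-0.5  0.2  0.4] w 0.0002 q [ 1.32  0.08 -1.43  2.17  0.22  0.66  1.23]
[230.67496495 205.14848127] [230.71987374 201.04955976]
```

View pics/v4.png

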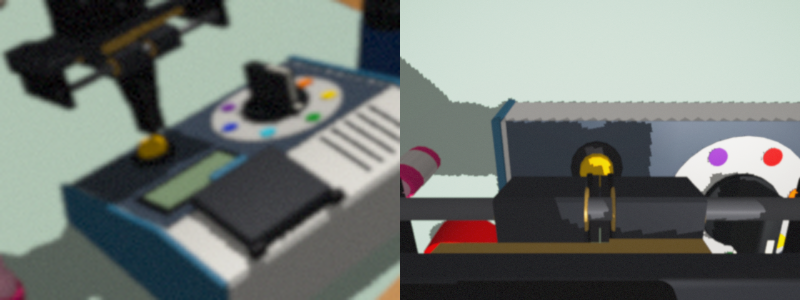

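The lid is flat and the selector stays on green. The finger hovers over the key (155,140). J3 is at -1.43, close to its -1.47 limit, so I back off and turn the tool about its own axis (the key is round) to relieve it.

```bash
python3 -m crank '[{"x":0,"y":0,"z":-0.015,"ax":0,"ay":0,"az":0.02,"claw":1},{"x":0,"y":0,"z":-0.03,"ax":0,"ay":0,"az":0.07,"claw":1},{"x":0,"y":0,"z":-0.03,"ax":0,"ay":0,"az":0.13,"claw":1},{"x":0,"y":0,"z":-0.03,"ax":0,"ay":0,"az":0.19,"claw":1},{"x":0,"y":0,"z":-0.03,"ax":0,"ay":0,"az":0.25,"claw":1}]' 20
python3 -m crank '[{"x":0,"y":0,"z":0,"ax":0,"ay":0,"az":0.06,"claw":1},{"x":0,"y":0,"z":0,"ax":0,"ay":0,"az":0.12,"claw":1},{"x":0,"y":0,"z":0,"ax":0,"ay":0,"az":0.18,"claw":1},{"x":0,"y":0,"z":0,"ax":0,"ay":0,"az":0.24,"claw":1},{"x":0,"y":0,"z":0,"ax":0,"ay":0,"az":0.3,"claw":1}]' 20
python3 -c "
from h import *
n=K['M'][:,2]
rows(K['key']+.01*n,pan(27))"
```

```text
time: 11.48
ee_pos: [0.4843, -0.0068, 0.1164]
eef_rot: [0.868, 0.471, 0.129, 0.088]
ft_force: [-0.1, -0.8, -0.3]
width: 0.0005
time: 11.9
ee_pos: [0.4841, -0.0066, 0.1157]
eef_rot: [0.969, 0.194, 0.149, 0.045]
ft_force: [0.7, -1.6, -0.2]
width: 0.0003
t 11.9 shift [-0.0041 -0.0017  0.0313] turn/2 [0.     0.0008 0.0088] dist 0.032 deg 1.0 F [ 0.7 -1.6 -0.2] w 0.0003 q [ 1.51 -0.35 -1.42  2.17 -0.48  0.76  0.74]
```

```bash
python3 -m crank '[{"x":-0.002,"y":-0.001,"z":0.004,"ax":0,"ay":0,"az":0,"claw":1},{"x":-0.003,"y":-0.001,"z":0.008,"ax":0,"ay":0,"az":0,"claw":1},{"x":-0.003,"y":-0.001,"z":0.012,"ax":0,"ay":0,"az":0,"claw":1},{"x":-0.003,"y":-0.001,"z":0.016,"ax":0,"ay":0,"az":0,"claw":1},{"x":-0.003,"y":-0.001,"z":0.016,"ax":0,"ay":0,"az":0,"claw":1}]' 20
python3 -c "
from h import *
n=K['M'][:,2]
rows(K['key'],pan(27))"
```

```text
time: 12.32
ee_pos: [0.4855, -0.0085, 0.0986]
eef_rot: [0.968, 0.197, 0.149, 0.046]
ft_force: [-0.4, 0.2, -1.5]
width: 0.0004
t 12.32 shift [ 0.     -0.0014  0.0246] turn/2 [-0.0002  0.001   0.0128] dist 0.025 deg 1.5 F [-0.4  0.2 -1.5] w 0.0004 q [ 1.43 -0.12 -1.45  2.18 -0.12  0.67  0.44]
```

```bash
python3 -c "
from h import *
rows([.50,-.2,.22],pan(-5)); rows([.5,-.2,.22],pan(27))"
```

```text
t 12.32 shift [-0.0303  0.199  -0.1054] turn/2 [1.00e-04 1.00e-03 2.92e-01] dist 0.227 deg 33.5 F [-0.4  0.2 -1.5] w 0.0004 q [ 1.43 -0.12 -1.45  2.18 -0.12  0.67  0.44]
t 12.32 shift [-0.0303  0.199  -0.1054] turn/2 [-0.0002  0.001   0.0128] dist 0.227 deg 1.5 F [-0.4  0.2 -1.5] w 0.0004 q [ 1.43 -0.12 -1.45  2.18 -0.12  0.67  0.44]
```

```bash
python3 -m crank '[{"x":0,"y":0,"z":-0.03,"ax":0,"ay":0,"az":0.04,"claw":1},{"x":-0.005,"y":0.02,"z":-0.06,"ax":0,"ay":0,"az":0.08,"claw":1},{"x":-0.01,"y":0.05,"z":-0.09,"ax":0,"ay":0,"az":0.14,"claw":1},{"x":-0.02,"y":0.085,"z":-0.105,"ax":0,"ay":0,"az":0.2,"claw":1},{"x":-0.02,"y":0.12,"z":-0.105,"ax":0,"ay":0,"az":0.25,"claw":1}]' 20
python3 -c "
from h import *
rows([.5,-.2,.22],pan(-5))"
```

```text
time: 12.73
ee_pos: [0.4796, -0.1241, 0.2137]
eef_rot: [0.986, -0.049, 0.156, 0.009]
ft_force: [1.7, 0.6, -0.3]
width: 0.0004
t 12.73 shift [0.0284 0.0734 0.0028] turn/2 [0.0022 0.0001 0.0411] dist 0.079 deg 4.7 F [ 1.7  0.6 -0.3] w 0.0004 q [ 1.36 -0.25 -1.01  2.02 -0.34  0.97  0.38]
```

```bash
python3 -m crank '[{"x":0.02,"y":0.02,"z":0,"ax":0,"ay":0,"az":0.05,"claw":1},{"x":0.04,"y":0.04,"z":0,"ax":0,"ay":0,"az":0.1,"claw":1},{"x":0.06,"y":0.06,"z":0,"ax":0,"ay":0,"az":0.15,"claw":1},{"x":0.08,"y":0.08,"z":0,"ax":0,"ay":0,"az":0.2,"claw":1},{"x":0.1,"y":0.1,"z":0,"ax":0,"ay":0,"az":0.25,"claw":1}]' 20
python3 -c "
from h import *
rows(K['key']+.04*K['M'][:,2],pan(-30))"
```

```text
time: 13.15
ee_pos: [0.5649, -0.2346, 0.2406]
eef_rot: [0.943, -0.294, 0.152, -0.032]
ft_force: [-1.2, -0.8, 0.7]
width: 0.0005
t 13.15 shift [-0.2288 -0.1228  0.089 ] turn/2 [0.0005 0.0011 0.0067] dist 0.275 deg 0.8 F [-1.2 -0.8  0.7] w 0.0005 q [ 1.39  0.23 -1.14  1.72  0.17  1.02 -0.38]
```

```bash
python3 -c "
from h import *
rows(K['key']+[0,0,.06],pan(-30,Y))"
```

```text
t 13.15 shift [-0.2127 -0.1318  0.0719] turn/2 [-0.0771 -0.1355  0.0067] dist 0.26 deg 17.9 F [-1.2 -0.8  0.7] w 0.0005 q [ 1.39  0.23 -1.14  1.72  0.17  1.02 -0.38]
```

```bash
python3 -m crank '[{"x":-0.02,"y":-0.012,"z":0.006,"ax":-0.02,"ay":-0.035,"az":0,"claw":1},{"x":-0.04,"y":-0.025,"z":0.012,"ax":-0.04,"ay":-0.07,"az":0,"claw":1},{"x":-0.06,"y":-0.037,"z":0.018,"ax":-0.06,"ay":-0.1,"az":0,"claw":1},{"x":-0.08,"y":-0.05,"z":0.024,"ax":-0.077,"ay":-0.1355,"az":0.0067,"claw":1},{"x":-0.1,"y":-0.062,"z":0.03,"ax":-0.077,"ay":-0.1355,"az":0.0067,"claw":1}]' 20
python3 -c "
from h import *
rows(K['key']+[0,0,.06],pan(-30,Y))"
```

```text
time: 13.57
ee_pos: [0.5296, -0.1239, 0.1936]
eef_rot: [0.954, -0.3, -0.003, -0.001]
ft_force: [0.1, 0.5, -0.0]
width: 0.0005
t 13.57 shift [-0.0965 -0.0739  0.0591] turn/2 [0.0001 0.0028 0.0039] dist 0.135 deg 0.6 F [ 0.1  0.5 -0. ] w 0.0005 q [ 1.05  0.36 -1.09  1.67  0.32  1.32 -0.7 ]
```

```bash
python3 -m crank '[{"x":-0.02,"y":-0.015,"z":0.01,"ax":0,"ay":0,"az":0,"claw":1},{"x":-0.04,"y":-0.03,"z":0.02,"ax":0,"ay":0,"az":0,"claw":1},{"x":-0.06,"y":-0.045,"z":0.035,"ax":0,"ay":0,"az":0,"claw":1},{"x":-0.08,"y":-0.06,"z":0.045,"ax":0,"ay":0,"az":0,"claw":1},{"x":-0.0965,"y":-0.074,"z":0.059,"ax":0,"ay":0.0028,"az":0.004,"claw":1}]' 20
python3 -c "
from h import *
rows(K['key']+[0,0,.0],pan(-30,Y));rows(K['key'],pan(90,Y))"
```

```text
time: 13.98
ee_pos: [0.4922, -0.0079, 0.1354]
eef_rot: [0.953, -0.304, 0.003, 0.001]
ft_force: [1.4, 1.0, -0.4]
width: 0.0007
t 13.98 shift [-0.0001 -0.0002  0.0604] turn/2 [-0.     -0.003   0.0001] dist 0.06 deg 0.3 F [ 1.4  1.  -0.4] w 0.0007 q [ 0.95  0.29 -1.15  1.87  0.29  1.16 -0.92]
t 13.98 shift [-0.0001 -0.0002  0.0604] turn/2 [ 0.0031 -0.0018 -1.0471] dist 0.06 deg 120.0 F [ 1.4  1.  -0.4] w 0.0007 q [ 0.95  0.29 -1.15  1.87  0.29  1.16 -0.92]
```

```bash
python3 -m crank '[{"x":0,"y":0,"z":0.01,"ax":0.02,"ay":0.035,"az":0,"claw":1},{"x":0,"y":0,"z":0.02,"ax":0.04,"ay":0.07,"az":0,"claw":1},{"x":0,"y":0,"z":0.03,"ax":0.06,"ay":0.1,"az":0,"claw":1},{"x":0,"y":0,"z":0.035,"ax":0.077,"ay":0.13,"az":0,"claw":1},{"x":0,"y":0,"z":0.035,"ax":0.077,"ay":0.13,"az":0,"claw":1}]' 20
python3 -c "
from h import *
rows(K['key'],pan(-30))"
```

```text
time: 14.4
ee_pos: [0.4897, -0.0101, 0.0987]
eef_rot: [0.942, -0.3, 0.15, -0.03]
ft_force: [-1.1, 1.0, -0.3]
width: 0.0005
t 14.4 shift [-0.0054  0.0001  0.0233] turn/2 [0.0042 0.0019 0.0007] dist 0.024 deg 0.5 F [-1.1  1.  -0.3] w 0.0005 q [ 1.18 -0.02 -1.25  2.17  0.06  0.68 -0.74]
```

Joints are comfortable now (J3 -1.25). I descend to just above the key.

```bash
python3 -m crank '[{"x":-0.003,"y":0,"z":0.004,"ax":0,"ay":0,"az":0,"claw":1},{"x":-0.005,"y":0,"z":0.008,"ax":0,"ay":0,"az":0,"claw":1},{"x":-0.005,"y":0,"z":0.013,"ax":0,"ay":0,"az":0,"claw":1},{"x":-0.005,"y":0,"z":0.018,"ax":0,"ay":0,"az":0,"claw":1},{"x":-0.005,"y":0,"z":0.018,"ax":0,"ay":0,"az":0,"claw":1}]' 20
python3 -c "
from h import *
rows(K['key'],pan(-30))"
```

```text
time: 14.82
ee_pos: [0.4949, -0.0066, 0.0822]
eef_rot: [0.941, -0.302, 0.148, -0.033]
ft_force: [-0.9, 1.2, -0.8]
width: 0.0009
t 14.82 shift [-0.003   0.0035  0.0062] turn/2 [ 0.0018  0.0044 -0.0017] dist 0.008 deg 0.6 F [-0.9  1.2 -0.8] w 0.0009 q [ 1.14  0.08 -1.25  2.17  0.22  0.66 -0.88]
```

```bash
python3 -m crank '[{"x":-0.001,"y":0.001,"z":0.001,"ax":0,"ay":0,"az":0,"claw":1},{"x":-0.001,"y":0.001,"z":0.003,"ax":0,"ay":0,"az":0,"claw":1},{"x":-0.001,"y":0.001,"z":0.004,"ax":0,"ay":0,"az":0,"claw":1},{"x":-0.001,"y":0.001,"z":0.005,"ax":0,"ay":0,"az":0,"claw":1},{"x":-0.001,"y":0.001,"z":0.005,"ax":0,"ay":0,"az":0,"claw":1}]' 20
python3 -c "
from h import *
rows(K['key'],pan(-30));print(-K['M'][:,2]@r.read_state()['ft_force'])"
```

```text
time: 15.23
ee_pos: [0.4942, -0.0077, 0.0773]
eef_rot: [0.941, -0.303, 0.149, -0.032]
ft_force: [-0.2, 0.6, 0.3]
width: 0.0001
t 15.23 shift [-0.0018  0.0014  0.0017] turn/2 [ 0.0027  0.003  -0.0021] dist 0.003 deg 0.5 F [-0.2  0.6  0.3] w 0.0001 q [ 1.12  0.09 -1.24  2.18  0.24  0.65 -0.9 ]
-0.38248270004270757
```

```bash
python3 -m crank '[{"x":-0.001,"y":0.001,"z":0.001,"ax":0,"ay":0,"az":0,"claw":1},{"x":-0.001,"y":0.001,"z":0.002,"ax":0,"ay":0,"az":0,"claw":1},{"x":-0.001,"y":0.001,"z":0.003,"ax":0,"ay":0,"az":0,"claw":1},{"x":-0.001,"y":0.001,"z":0.004,"ax":0,"ay":0,"az":0,"claw":1},{"x":-0.001,"y":0.001,"z":0.004,"ax":0,"ay":0,"az":0,"claw":1}]' 20
python3 -c "
from h import *
rows(K['key'],pan(-30));print(-K['M'][:,2]@r.read_state()['ft_force'])"
```

```text
time: 15.65
ee_pos: [0.4941, -0.0082, 0.073]
eef_rot: [0.941, -0.303, 0.149, -0.032]
ft_force: [-0.6, -0.7, 2.1]
width: 0.0003
t 15.65 shift [-0.0009  0.0003 -0.0024] turn/2 [ 0.0028  0.0029 -0.0022] dist 0.003 deg 0.5 F [-0.6 -0.7  2.1] w 0.0003 q [ 1.11  0.1  -1.23  2.18  0.27  0.64 -0.93]
-2.1242262970117918
```

Contact: 2.1 N, on the spring. I keep going gently.

```bash
python3 -m crank '[{"x":0,"y":0,"z":0.0005,"ax":0,"ay":0,"az":0,"claw":1},{"x":0,"y":0,"z":0.001,"ax":0,"ay":0,"az":0,"claw":1},{"x":0,"y":0,"z":0.002,"ax":0,"ay":0,"az":0,"claw":1},{"x":0,"y":0,"z":0.0025,"ax":0,"ay":0,"az":0,"claw":1},{"x":0,"y":0,"z":0.0025,"ax":0,"ay":0,"az":0,"claw":1}]' 20
python3 -c "
from h import *
rows(K['key'],pan(-30));print(-K['M'][:,2]@r.read_state()['ft_force'])"
```

```text
time: 16.07
ee_pos: [0.4948, -0.0082, 0.0707]
eef_rot: [0.941, -0.303, 0.149, -0.032]
ft_force: [-1.5, -1.2, 3.1]
width: 0.0005
t 16.07 shift [-0.0008  0.0004 -0.0048] turn/2 [ 0.0027  0.0029 -0.0022] dist 0.005 deg 0.5 F [-1.5 -1.2  3.1] w 0.0005 q [ 1.1   0.11 -1.23  2.18  0.29  0.64 -0.94]
-3.3862225149879173
```

```bash
python3 -m crank '[{"x":0,"y":0,"z":0.0006,"ax":0,"ay":0,"az":0,"claw":1},{"x":0,"y":0,"z":0.0012,"ax":0,"ay":0,"az":0,"claw":1},{"x":0,"y":0,"z":0.0018,"ax":0,"ay":0,"az":0,"claw":1},{"x":0,"y":0,"z":0.0024,"ax":0,"ay":0,"az":0,"claw":1},{"x":0,"y":0,"z":0.0024,"ax":0,"ay":0,"az":0,"claw":1}]' 20
python3 -c "
from h import *
rows(K['key'],pan(-30));print(-K['M'][:,2]@r.read_state()['ft_force'])"
```

```text
time: 16.48
ee_pos: [0.4956, -0.0083, 0.0687]
eef_rot: [0.941, -0.303, 0.149, -0.032]
ft_force: [-8.7, -1.6, 15.3]
width: 0.0006
t 16.48 shift [-0.0009  0.0004 -0.007 ] turn/2 [ 0.003   0.0029 -0.0021] dist 0.007 deg 0.5 F [-8.7 -1.6 15.3] w 0.0006 q [ 1.09  0.12 -1.22  2.18  0.31  0.64 -0.96]
-17.17518885758035
```

The key has bottomed out (17 N on the hard stop). I release at once and retreat.

```bash
python3 -m crank '[{"x":0,"y":0,"z":-0.003,"ax":0,"ay":0,"az":0,"claw":1},{"x":0,"y":0,"z":-0.01,"ax":0,"ay":0,"az":0,"claw":1},{"x":0,"y":0,"z":-0.03,"ax":0,"ay":0,"az":0,"claw":1},{"x":0,"y":0,"z":-0.06,"ax":0,"ay":0,"az":0,"claw":1},{"x":0,"y":0,"z":-0.09,"ax":0,"ay":0,"az":0,"claw":1}]' 20
python3 -m crank '[{"x":0.01,"y":0.03,"z":-0.01,"ax":0,"ay":0,"az":0,"claw":1},{"x":0.01,"y":0.06,"z":-0.02,"ax":0,"ay":0,"az":0,"claw":1},{"x":0.01,"y":0.09,"z":-0.03,"ax":0,"ay":0,"az":0,"claw":1},{"x":0.01,"y":0.12,"z":-0.04,"ax":0,"ay":0,"az":0,"claw":1},{"x":0.01,"y":0.15,"z":-0.04,"ax":0,"ay":0,"az":0,"claw":1}]' 20
python3 - <<'E'
from h import *
print(r.read_state()['joint_positions'].round(2),r.read_state()['ee_pos'])
a=snap('scene','s5.png')['color'][130:330,150:390];b=snap('top','t5.png')['color'][130:290,150:440]
cv2.imwrite('pics/v5.png',np.vstack([cv2.resize(a,(360,300),interpolation=2),cv2.resize(b,(543,300),interpolation=2)[:,:360]])) if 0 else cv2.imwrite('pics/v5.png',np.hstack([cv2.resize(a,(360,300),interpolation=2),cv2.resize(b,(440,300),interpolation=2)]))
E
```

```text
time: 16.9
ee_pos: [0.4682, -0.0068, 0.1463]
eef_rot: [0.941, -0.304, 0.146, -0.031]
ft_force: [0.2, -2.6, -2.1]
width: 0.0007
time: 17.32
ee_pos: [0.3807, -0.1348, 0.168]
eef_rot: [0.941, -0.303, 0.149, -0.03]
ft_force: [0.8, -0.8, -0.4]
width: 0.0001
[ 1.09 -0.4  -0.65  2.27 -0.42  0.94  0.02] [ 0.38065813 -0.13480887  0.16801037]
```

View pics/v5.png

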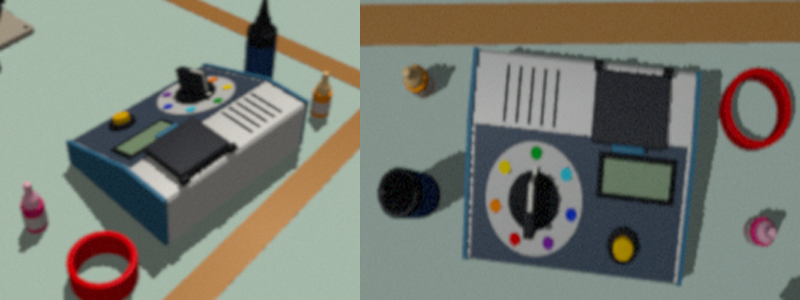

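Final picture: the pointer (533,170) is at the green dot (537,152), the lid is flat, the key is out and the bottles and tape are where they were. I hand the job in.

```bash
python3 -c "
from bench import close_job; print(close_job())"
```

```text
the job is handed in; nothing more can be done
None
```

The colorimeter is ready and the job is handed in. The selector is on green, the lid is shut, the blank reading has been pressed, and it took about 17 s of the 72 s allowed.

- **Selector:** it started on blue, so I turned it counter-clockwise through two click-stops to green. The wrist view right after release and the final top view both show the white pointer at the green dot.
- **Lid:** I swung it shut from behind and pressed it to a firm stop at about 16 N. The last pictures show it lying flat.
- **Yellow key:** I pressed it in steps. The force rose along the spring at about 2 N and 3.4 N, then reached 17 N on the hard stop. That last step was firmer than the 5 N the key needs. I let go straight away, and the final picture shows the key out.
- **Bystanders:** the final scene and top pictures show the bottles and tape roll where they stood. I compared them by eye only and did not measure them again.

**Disagreements and near misses:**
- The wrist camera put the selector about 2.6 mm from where the scene and top views had it. I used the average, which gave a good grip.
- While I turned the selector, the wrist force briefly reached about 40 N because I had lifted slightly on the gripped bar. I corrected that on the next move.
- On the first approach to the key, joint 3 read -1.45, close to its -1.47 limit. I backed off and came in again with the tool turned, and it stayed near -1.25.

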